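# Run the guide ring round a bent bench rail to its stop

### The job

Take the guide ring that is threaded on the bent rail by its upright fin and slide it along the rail, round both bends, until it is up against the stop block at the far end. Leave it standing there on the base plate and let go.

Things in the scene. Friction and masses are not known exactly. Their poses are not given: they have to be found in the camera images.
- fin (a point): Grip point of the loose guide ring, in the middle of its upright aluminium fin: 24 mm long (x, along the bore), 10 mm thick (y), its top 14 mm above this point; z up. 67 mm above the underside of the ring's foot, 73 mm above the bench as it stands, 45 mm straight above the bore's axis and 26 mm above the tube.
- bore (a point): Centre of the guide ring's bore; same axes as the fin. Bare aluminium tube 20 mm long, outer diameter 38, bore 26 mm (9 mm play round the rod), on a flat foot 26 (x) by 34 by 6 mm; about 0.12 kg; stays where it is left. It starts on the straight leg by the start post. The similar plain collar without foot or fin, lying loose on the bench, is not wanted.
- rail: Fixed steel rod, 8 mm thick, axis 28 mm above bench, over dark base plate 219x108x6 mm. Origin: centre of plate's underside; z up, x to the stop. Axis in mm: straight from start post (-85,-26) to (-35,-26), 60 deg bend left, radius 35, to (-5,-9), straight to (5,9), 60 deg bend right, radius 35, to (35,26), straight to the stop (85,26). Post 16 mm thick, 37 high.
- stop_face (a point): Where the rod's axis meets the stop, an aluminium block 14 mm thick, 50 mm wide, its top 42 mm above the bench; this point is 28 mm above the bench. Same axes as the rail, x points into the block. With the ring's foot against the block, its fin point is at x = -13 mm, y = 0 (within the play), z = +45 mm from here.

How it is judged:
By the outcome, as a careful person would: the job done as asked, in the order asked, and still so for the second after the job is handed in, with the robot touching nothing.
It also fails if it takes over 48 s, if anything falls off the work surface, if the arm or the gripper's body presses on something with over 40 N, if the wrist force passes 120 N, or if a joint passes its speed limit or range.

### The arm

A 6-joint arm with a two-finger parallel gripper is mounted at the origin on a cart in front of the work surface, level with it; the furniture and walls round the work are solid. World frame = base frame: x ahead of the robot, y to its left, z up, the work surface at z = 0. Lengths are in mm, angles in degrees, forces in N, time in s.
With the tool pointing down it reaches from about 350 to 875 mm from the base axis. Payload 4.2 kg.
Tool frame: the origin (TCP) lies midway between the tips of the shut fingers; the grasp point (between the pads) lies 19 mm behind it; z points along the fingers, y is the line along which they close (so a half turn about z gives the same grasp; the last joint's range is limited). The gripper opens to 85 mm and grips with 20 to 120 N. Pads are 22 mm wide; open, the fingers measure 114 mm over their backs; the gripper's body (76 mm by 85 mm) begins 54 mm behind the grasp point. The pads swing forward as they close: fully open they stand 13 mm farther back than shut.
Start: joints at [-61.272, 22.042, 0.453, 0, -68.411, -14.817], TCP at [150.281, -606.642, 231.312] pointing down, gripper open.
Joint ranges: [-179.83, 179.83], [-69.29, 118.12], [-61.27, 80.66], [-181.25, 117.63], [-171.15, -9.14], [-177.46, 177.46]. Speed limits (degrees/s): [159.86, 159.86, 180, 180, 180, 180].

### API

Orientations are given as a 3x3 rotation matrix whose columns are the frame's x, y, z axes.
In Python, from station import robot, cams, order, search_frame, place_of gives the robot as it stands.
- The arm moves only by the tool carry_out, never from a script. Its argument "motion" is a list of rows, each an object of numbers: "gripper": the opening, from 0 (shut) to 1 (fully open); "tx", "ty", "tz": the shift along the tool's x, y, z normalised to -1 to 1, where 1 is 2.5 cm; "ax", "ay", "az": the turn, a rotation vector about the tool's x, y, z normalised to -1 to 1, where 1 is 0.15 rad. A call has exactly 5 rows; each row shifts and turns the commanded pose from where the row before left it, along the tool's axes as they then stand; what a row does not reach is not made up. A row lasts 1/8 s, in which the tool goes at most 62.5 mm and 10.7 degrees, less where a joint would pass 70% of its speed; a pose out of reach is approached as far as the arm can. A call with a number of a shift or a turn outside -1 to 1 is refused whole. A call with a gripper value outside its range is refused whole. The fingers move at their own pace and stop on an object; "newtons" is the grip in N (left out, the last holds). Time passes only in rows, so rows that do not move let the fingers close, or fill a call up. It gives the time, the measured TCP pose, the force, the opening and the grip force at its end, in the units of the state.
- robot.sense(): the state, without advancing time (a new reading comes with each control period).
- cams.camera(name): name is "side" or "top"; returns the picture (480x640x3 uint8, red, green, blue); there is no depth.
- cams.camera_model(name): a dict with "fov_y" (degrees; the focal length in pixels is half the picture's height over the tangent of half this angle, whatever the lens; pixels are square), "cx", "cy" (the principal point, pixels), "R" (3x3) and "t" (3): a world point X has camera coordinates R X + t. Camera axes: x right, y down, z forward; pixel columns grow to the right and rows downward; lengths in mm; the calibration is good to about 2 mm. A picture is of the moment at which its call begins. camera_model takes no time and is no camera call.
- order.close_job(): hands the job in; it is judged then, once.
Trained networks look in the newest picture that a camera, given by its name, has taken for a name from the list of things; names that differ only in an ending like _2 or _b are one class to them, and where a whole thing is asked for, a point or a joint stands for the part that bears it (a point fixed in the world has none). Each returns a list of dicts, best first, with "score" (0 to 1); they miss things now and then, are a little off and sometimes report something else, mostly with a low value. They report only what shows in the picture. A call takes as long as a camera call.
- search_frame(camera, thing): "xy" ([column, row] in pixels, amid what is visible of it).
- place_of(camera, thing): "xy" ([column, row] in pixels: a listed point, or the origin of a listed thing).
The state is a dict: "t": time; "qpos": joint angles; "dq": joint speeds; "joint_torque": joint torques, N m; "tool_pos": TCP position; "ee_rot": TCP orientation; "contact_force": force on the tool from outside, world axes, zero at the start; "ft_torque": the same for the moment, N m; "grip_width": finger opening in mm; "grip_force": force on a finger pad.
Only numpy, scipy, OpenCV 4.12 (cv2) and the standard library are available. Lean on these libraries where they do the work, as an engineer would, in place of code of your own. Each camera call takes 0.05 s, during which the arm holds its last target. There are 200 camera calls.

## Working session

There is one attempt and no reset: what is moved stays moved. The work goes in short steps, Python scripts to look and compute and a tool call to move; the robot and the scene stay as the last step left them, time stands still between calls to the robot, and variables do not carry over. Pictures are saved under pics/ and viewed, at most 10 in all, crops included, and the job is handed in when it is done.

Besides the shell and the picture viewer there is one more tool, called after ">>>" by a JSON object that holds its "api" and its "payload". carry_out: Moves the arm, as the interface text tells. Scaled input: -1 to 1 covers 2.5 cm each way for a shift and 0.15 rad each way for a turn. Its arguments: {"type":"object","properties":{"motion":{"type":"array"},"newtons":{"type":"number"}},"required":["motion"]}

```bash
mkdir -p pics; cat > h.py <<'E'
import numpy as np, cv2
from station import robot, cams, order, search_frame, place_of
def proj(n,X):
    m=cams.camera_model(n); f=240/np.tan(np.radians(m['fov_y'])/2)
    c=np.array(m['R'])@np.array(X,float)+np.array(m['t']); return np.array([m['cx']+f*c[0]/c[2], m['cy']+f*c[1]/c[2]])
def ray(n,p):
    m=cams.camera_model(n); f=240/np.tan(np.radians(m['fov_y'])/2)
    R=np.array(m['R']); d=R.T@np.array([(p[0]-m['cx'])/f,(p[1]-m['cy'])/f,1]); return -R.T@np.array(m['t']), d/np.linalg.norm(d)
def tri(obs):
    A=0;b=0
    for n,p in obs:
        o,d=ray(n,p); P=np.eye(3)-np.outer(d,d); A=A+P; b=b+P@o
    X=np.linalg.solve(A,b); return X,[np.round(proj(n,X)-p,1) for n,p in obs]
def onz(n,p,z):
    o,d=ray(n,p); return o+d*(z-o[2])/d[2]
E
python3 - <<'E'
from h import *
for n in('side','top'):
    cv2.imwrite(f'pics/{n}0.png',cams.camera(n)[:,:,::-1])
    m=cams.camera_model(n); print(n,m['fov_y'],np.round(-np.array(m['R']).T@m['t']),np.round(m['R'],2).tolist())
r={}
for th in('fin','bore','rail','stop_face'):
    for n in('side','top'):
        L=place_of(n,th); r[n,th]=L; print(th,n,[(np.round(a['xy'],1).tolist(),round(a['score'],2)) for a in L[:3]])
    try: print(tri([(n,r[n,th][0]['xy']) for n in('side','top')]))
    except Exception as e: print(e)
E
```

```text
side 57.980276924252465 [  404. -1115.   473.] [[1.0, -0.05, -0.01], [-0.03, -0.44, -0.9], [0.04, 0.89, -0.45]]
top 54.16594937791995 [ 408. -365.  939.] [[-0.0, -1.0, -0.0], [-1.0, 0.0, -0.06], [0.06, 0.0, -1.0]]
fin side [([351.3, 253.8], 0.65)]
fin top [([331.4, 215.5], 0.65)]
(array([ 493.22852028, -388.43852311,   80.88233502]), [array([ 1.7, -0.2]), array([-0.1,  1.8])])
bore side [([348.8, 276.7], 0.82)]
bore top [([326.6, 219.1], 0.64)]
(array([ 491.0615678 , -380.54092535,   25.20327157]), [array([ 2.1, -0.2]), array([-0.1,  2.1])])
rail side [([327.4, 281.4], 0.88)]
rail top [([313.5, 244.8], 0.56)]
(array([ 4.45854144e+02, -3.54881170e+02, -3.41022030e-01]), [array([ 0.1, -0. ]), array([-0. ,  0.1])])
stop_face side [([302.3, 253.5], 0.94)]
stop_face top [([272.0, 269.1], 0.75)]
(array([ 396.45274508, -274.37980354,   23.47435844]), [array([ 0.6, -0. ]), array([-0. ,  0.7])])
```

View pics/side0.png

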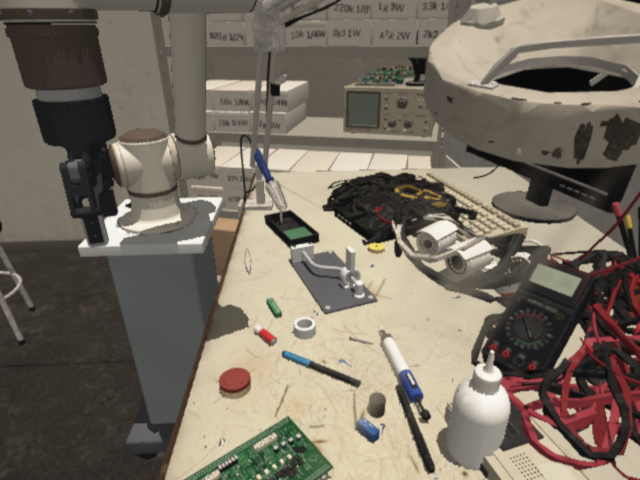

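View pics/top0.png

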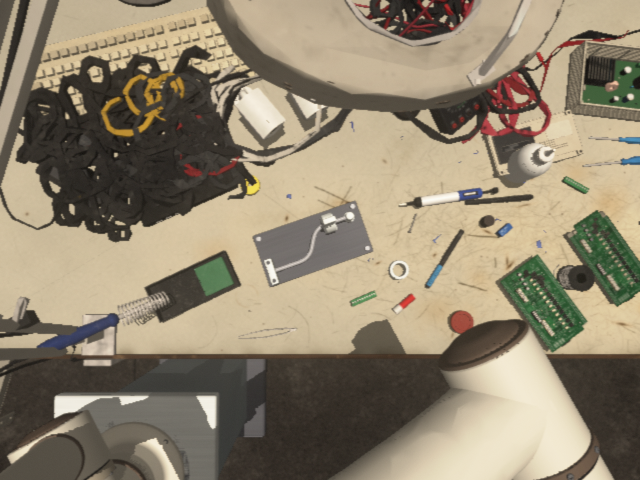

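The side view shows the plate around (335,280), with the ring at (350,270) and the stop at (302,253). The top view shows the plate corners at about (254,237), (361,202), (372,248) and (270,286), with the ring at (331,222), the post at (350,215) and the stop at (270,270). The lamp head is at larger x, and I'll check its clearance.

```bash
python3 - <<'E'
from h import *
from scipy.optimize import least_squares
c=np.array([onz('top',p,6)[:2] for p in [(254,237),(361,202),(372,248),(270,286)]]);print(c.round(), c.mean(0))
im={n:cv2.imread(f'pics/{n}0.png') for n in('side','top')}
# plate fit: maximise outline edge contrast: inside dark vs outside bright, both views
g={n:cv2.GaussianBlur(cv2.cvtColor(i,cv2.COLOR_BGR2GRAY).astype(np.float32),(0,0),1) for n,i in im.items()}
def W(p,q):
    a=p[2]; R=np.array([[np.cos(a),-np.sin(a)],[np.sin(a),np.cos(a)]]); q=np.atleast_2d(q)
    return np.c_[q[:,:2]@R.T+p[:2],q[:,2]]
def outline(m):
    t=np.linspace(-1,1,41)*.95; a,b=109.5+m,54+m
    return np.r_[np.c_[t*a,0*t+b],np.c_[t*a,0*t-b],np.c_[0*t+a,t*b],np.c_[0*t-a,t*b]]
def cost(p,ns):
    s=0
    for n in ns:
        v=[]
        for m in(-4,4):
            q=outline(m); uv=np.array([proj(n,x) for x in W(p,np.c_[q,0*q[:,0]+6])],np.float32)
            v.append(cv2.remap(g[n],uv[:,0:1],uv[:,1:2],cv2.INTER_LINEAR)[:,0])
        s-=np.mean(np.clip(v[1]-v[0],0,60))
    return s
from scipy.optimize import minimize
d=np.array([396-491,-274+381]); # start leg -> stop chord (rail dx~120,dy 52)
d1=(c[3]+c[0]-c[1]-c[2]); a0=np.arctan2(d1[1],d1[0])
for ns in(['top'],['top','side']):
    r=minimize(cost,[*c.mean(0),a0],args=(ns,),method='Nelder-Mead',options=dict(initial_simplex=np.array([*c.mean(0),a0])+np.array([[0,0,0],[5,0,0],[0,5,0],[0,0,.05]])))
    print(ns,r.x.round(3),np.degrees(r.x[2]),r.fun)
p=r.x; np.save('p.npy',p)
print('stop',W(p,[78,26,28]).round(1),W(p,[85,26,28]).round(1),'post',W(p,[-85,-26,28]).round(1))
a=p[2];v=np.array([493,-388])-p[:2];print('fin in plate',v@[np.cos(a),np.sin(a)],v@[-np.sin(a),np.cos(a)])
print('lamp',tri([('top',(400,108)),('side',(428,90))]))
# overlay
path=[(-85,-26),(-35,-26)]+[(-35+35*np.sin(t),9-35*np.cos(t)) for t in np.radians([20,40,60])]+[(5,9)]+[(35-35*np.sin(t),-9+35*np.cos(t)) for t in np.radians([40,20,0])]+[(85,26)]
for n,(u,w) in dict(top=(240,190),side=(280,230)).items():
    k=5; o=cv2.resize(im[n][w:w+105,u:u+140],None,fx=k,fy=k,interpolation=cv2.INTER_CUBIC)
    def pl(q,col,cl):
        uv=np.array([proj(n,x) for x in W(p,np.array(q,float))]); cv2.polylines(o,[((uv-[u,w]+.5)*k).astype(int)],cl,col,1)
    pl([(sx*109.5,sy*54,6) for sx,sy in((1,1),(1,-1),(-1,-1),(-1,1))],(0,255,0),True)
    pl([(x,y,28) for x,y in path],(0,0,255),False)
    cv2.imwrite(f'pics/{n}1.png',o)
    pics=o if n=='top' else np.vstack([pics,o])
cv2.imwrite('pics/ov.png',cv2.resize(pics,None,fx=.57,fy=.57))
E
```

```text
[[ 461. -236.]
 [ 531. -450.]
 [ 439. -471.]
 [ 364. -269.]] [ 449.04111284 -356.63691886]Traceback (most recent call last):
  File "<stdin>", line 26, in <module>
    res = _minimize_neldermead(fun, x0, args, callback, bounds=bounds,
                               **options)
    fxr = func(xr)
    fx = function(np.copy(x), *(wrapper_args + args))
  File "<stdin>", line 18, in cost
  File "h.py", line 4, in proj
    m=cams.camera_model(n); f=240/np.tan(np.radians(m['fov_y'])/2)
ValueError: time passes only in moves, steps and waits
```

```bash
python3 - <<'E'
s=open('h.py').read().replace("cams.camera_model(n)","cm(n)")
s=s.replace("def proj","_C={}\ndef cm(n):\n    if n not in _C: _C[n]=cams.camera_model(n)\n    return _C[n]\ndef proj",1)
s+='''
from scipy.optimize import minimize
def W(p,q):
    a=p[2]; R=np.array([[np.cos(a),-np.sin(a)],[np.sin(a),np.cos(a)]]); q=np.atleast_2d(np.array(q,float))
    return np.c_[q[:,:2]@R.T+p[:2],q[:,2]]
'''
open('h.py','w').write(s)
E
python3 - <<'E'
from h import *
c=np.array([onz('top',p,6)[:2] for p in [(254,237),(361,202),(372,248),(270,286)]])
im={n:cv2.imread(f'pics/{n}0.png') for n in('side','top')}
g={n:cv2.GaussianBlur(cv2.cvtColor(i,cv2.COLOR_BGR2GRAY).astype(np.float32),(0,0),1) for n,i in im.items()}
def outline(m):
    t=np.linspace(-1,1,41)*.95; a,b=109.5+m,54+m
    return np.r_[np.c_[t*a,0*t+b],np.c_[t*a,0*t-b],np.c_[0*t+a,t*b],np.c_[0*t-a,t*b]]
def cost(p,ns):
    s=0
    for n in ns:
        v=[]
        for m in(-4,4):
            q=outline(m); uv=np.array([proj(n,x) for x in W(p,np.c_[q,0*q[:,0]+6])],np.float32)
            v.append(cv2.remap(g[n],uv[:,0:1].copy(),uv[:,1:2].copy(),cv2.INTER_LINEAR)[:,0])
        s-=np.mean(np.clip(v[1]-v[0],0,60))
    return s
d1=(c[3]+c[0]-c[1]-c[2]); a0=np.arctan2(d1[1],d1[0]); x0=np.array([*c.mean(0),a0])
for ns in(['top'],['side'],['top','side']):
    r=minimize(cost,x0,args=(ns,),method='Nelder-Mead',options=dict(initial_simplex=x0+np.array([[0,0,0],[5,0,0],[0,5,0],[0,0,.05]])))
    print(ns,r.x.round(3),np.degrees(r.x[2]),r.fun)
p=r.x; np.save('p.npy',p)
print('stop',W(p,[85,26,28]).round(1),'post',W(p,[-85,-26,28]).round(1))
a=p[2];v=np.array([493,-388])-p[:2];print('fin in plate',v@[np.cos(a),np.sin(a)],v@[-np.sin(a),np.cos(a)])
print('lamp',tri([('top',(400,108)),('side',(428,90))]))
path=[(-85,-26),(-35,-26)]+[(-35+35*np.sin(t),9-35*np.cos(t)) for t in np.radians([20,40,60])]+[(5,9)]+[(35-35*np.sin(t),-9+35*np.cos(t)) for t in np.radians([40,20,0])]+[(85,26)]
for n,(u,w) in dict(top=(240,190),side=(280,230)).items():
    k=5; o=cv2.resize(im[n][w:w+105,u:u+140],None,fx=k,fy=k,interpolation=cv2.INTER_CUBIC)
    def pl(q,col,cl):
        uv=np.array([proj(n,x) for x in W(p,q)]); cv2.polylines(o,[((uv-[u,w]+.5)*k).astype(int)],cl,col,1)
    pl([(sx*109.5,sy*54,6) for sx,sy in((1,1),(1,-1),(-1,-1),(-1,1))],(0,255,0),True)
    pl([(x,y,28) for x,y in path],(0,0,255),False)
    cv2.imwrite(f'pics/{n}1.png',o)
s=robot.sense();print(s['t'],np.round(s['ee_rot'],3).tolist(),s['grip_width'])
E
```

```text
['top'] [ 448.98  -352.527    1.91 ] 109.43659811868108 -57.27317428588867
['side'] [ 449.568 -351.635    1.908] 109.31321935363155 -44.62168884277344
['top', 'side'] [ 449.047 -352.311    1.913] 109.58934968476214 -101.728759765625
stop [[ 396.1 -280.9   28. ]] post [[ 502.  -423.7   28. ]]
fin in plate -48.35972011609917 -29.443614004338027
lamp (array([ 590.87473179, -461.8035297 ,  387.83247141]), [array([-0.7,  2.7]), array([ 2.2, -0.8])])
0.5 [[-0.971, -0.24, -0.0], [-0.24, 0.971, 0.0], [0.0, 0.0, -1.0]] 84.94572044834857
```

View pics/top1.png

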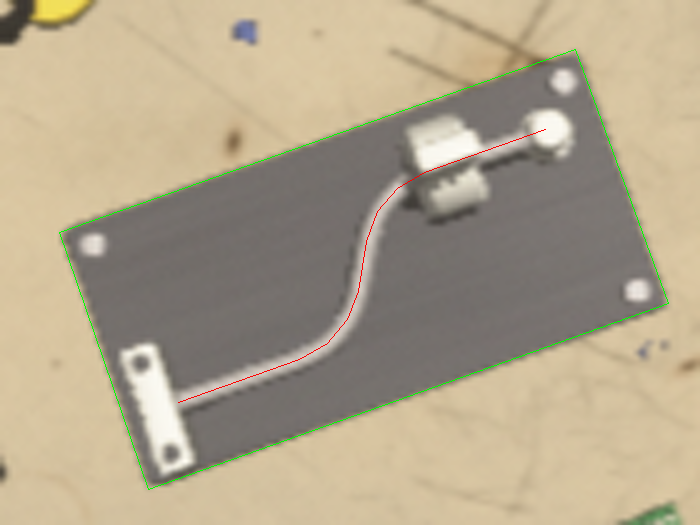

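View pics/side1.png

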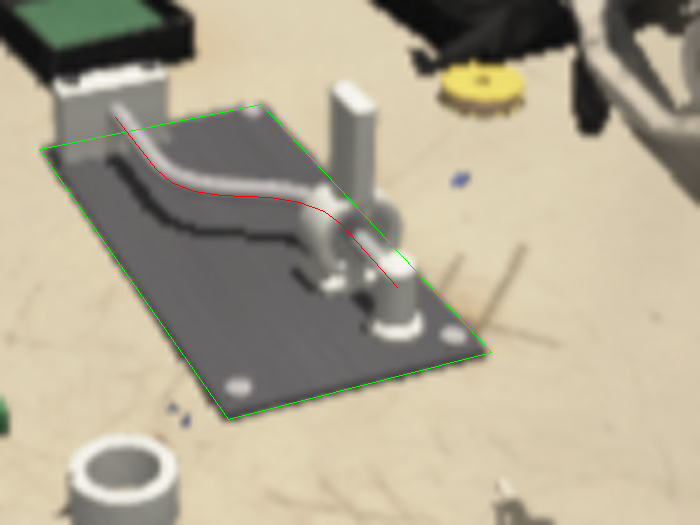

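The overlay fits: the plate outline matches in both views, and the rail runs from the post at upper right to the stop at lower left. The fin top is at crop (448,151) in the top view and (353,97) in the side view.

```bash
cat >> h.py <<'E'
def plan(wps,x=None,R=None,maxmm=24,maxdeg=8.4):
    """wps: (x,y,z of TCP, tool-x yaw deg, grip). prints rows; straight lines between, tool kept pointing down"""
    s=robot.sense(); x=np.array(s['tool_pos'] if x is None else x,float); R=np.array(s['ee_rot']) if R is None else R
    yaw=np.degrees(np.arctan2(R[1,0],R[0,0])); rows=[]
    for w in wps:
        w=np.array(w,float); dy=(w[3]-yaw+180)%360-180
        n=max(1,int(np.ceil(max(np.linalg.norm(w[:3]-x)/maxmm,abs(dy)/maxdeg)))); x0=x.copy(); y0=yaw
        for i in range(1,n+1):
            t=x0+(w[:3]-x0)*i/n; yt=y0+dy*i/n; a=np.radians(yaw)
            Rt=np.array([[np.cos(a),np.sin(a),0],[np.sin(a),-np.cos(a),0],[0,0,-1]])
            d=np.round(Rt.T@(t-x)/25,2); az=np.round(-np.radians(yt-yaw)/.15,2)
            rows.append((d[0],d[1],d[2],az,w[4])); x=x+Rt@d*25; yaw-=np.degrees(az*.15)
    for i,r in enumerate(rows):
        if i%5==0: print('--')
        print('{"tx":%g,"ty":%g,"tz":%g,"az":%g,"gripper":%g},'%r)
    print('end',x.round(1),round(yaw,1),len(rows))
E
python3 - <<'E'
from h import *
p=np.load('p.npy'); a=p[2]
X,e=tri([('top',(329.1,219.7)),('side',(350.1,248.9))]); print('fintop',X.round(1),e)
v=X[:2]-p[:2]; print('plate',v@[np.cos(a),np.sin(a)],v@[-np.sin(a),np.cos(a)])
for n,q in(('top',(329.1,219.7)),('side',(350.1,248.9))):
    Y=onz(n,q,87);v=Y[:2]-p[:2];print(n,Y.round(1),v@[np.cos(a),np.sin(a)],v@[-np.sin(a),np.cos(a)])
plan([(X[0],X[1],160,109.5,1)])
E
```

```text
fintop [ 488.  -384.2   89.1] [array([-0.,  0.]), array([ 0., -0.])]
plate -43.1113146451822 -25.96678219034752
top [ 488.2 -384.3   87. ] -43.246189355809506 -26.194275952653452
side [ 488.4 -380.3   87. ] -39.51392094641387 -27.659725994076965
--
{"tx":-0.85,"ty":0.3,"tz":0.16,"az":0.55,"gripper":1},
{"tx":-0.82,"ty":0.37,"tz":0.16,"az":0.54,"gripper":1},
{"tx":-0.78,"ty":0.43,"tz":0.16,"az":0.55,"gripper":1},
{"tx":-0.75,"ty":0.5,"tz":0.15,"az":0.54,"gripper":1},
{"tx":-0.71,"ty":0.55,"tz":0.16,"az":0.55,"gripper":1},
--
{"tx":-0.66,"ty":0.61,"tz":0.16,"az":0.54,"gripper":1},
{"tx":-0.6,"ty":0.67,"tz":0.16,"az":0.55,"gripper":1},
{"tx":-0.55,"ty":0.71,"tz":0.16,"az":0.55,"gripper":1},
{"tx":-0.49,"ty":0.75,"tz":0.16,"az":0.54,"gripper":1},
{"tx":-0.43,"ty":0.79,"tz":0.15,"az":0.55,"gripper":1},
--
{"tx":-0.36,"ty":0.83,"tz":0.16,"az":0.54,"gripper":1},
{"tx":-0.29,"ty":0.85,"tz":0.16,"az":0.55,"gripper":1},
{"tx":-0.22,"ty":0.87,"tz":0.16,"az":0.54,"gripper":1},
{"tx":-0.15,"ty":0.88,"tz":0.16,"az":0.55,"gripper":1},
{"tx":-0.08,"ty":0.9,"tz":0.16,"az":0.54,"gripper":1},
--
{"tx":-0,"ty":0.9,"tz":0.15,"az":0.55,"gripper":1},
{"tx":0.07,"ty":0.89,"tz":0.16,"az":0.55,"gripper":1},
{"tx":0.14,"ty":0.89,"tz":0.16,"az":0.54,"gripper":1},
end [ 488.  -384.3  160. ] -250.5 18
```

>>> {"api": "carry_out", "payload": {"motion": [{"tx": -0.85,"ty": 0.3,"tz": 0.16,"az": 0.55,"gripper": 1},{"tx": -0.82,"ty": 0.37,"tz": 0.16,"az": 0.54,"gripper": 1},{"tx": -0.78,"ty": 0.43,"tz": 0.16,"az": 0.55,"gripper": 1},{"tx": -0.75,"ty": 0.5,"tz": 0.15,"az": 0.54,"gripper": 1},{"tx": -0.71,"ty": 0.55,"tz": 0.16,"az": 0.55,"gripper": 1}]}}

```text
invalid input
```

>>> {"api": "carry_out", "payload": {"motion": [{"tx": -0.66,"ty": 0.61,"tz": 0.16,"az": 0.54,"gripper": 1},{"tx": -0.6,"ty": 0.67,"tz": 0.16,"az": 0.55,"gripper": 1},{"tx": -0.55,"ty": 0.71,"tz": 0.16,"az": 0.55,"gripper": 1},{"tx": -0.49,"ty": 0.75,"tz": 0.16,"az": 0.54,"gripper": 1},{"tx": -0.43,"ty": 0.79,"tz": 0.15,"az": 0.55,"gripper": 1}]}}

```text
invalid input
```

>>> {"api": "carry_out", "payload": {"motion": [{"tx": -0.85,"ty": 0.3,"tz": 0.16,"ax": 0,"ay": 0,"az": 0.55,"gripper": 1},{"tx": -0.82,"ty": 0.37,"tz": 0.16,"ax": 0,"ay": 0,"az": 0.54,"gripper": 1},{"tx": -0.78,"ty": 0.43,"tz": 0.16,"ax": 0,"ay": 0,"az": 0.55,"gripper": 1},{"tx": -0.75,"ty": 0.5,"tz": 0.15,"ax": 0,"ay": 0,"az": 0.54,"gripper": 1},{"tx": -0.71,"ty": 0.55,"tz": 0.16,"ax": 0,"ay": 0,"az": 0.55,"gripper": 1}]}}

```text
t: 1.12
tool_pos: [244.7, -544.5, 211.6]
ee_rot: [[-0.986, 0.169, 0.0], [0.169, 0.986, -0.0], [-0.0, -0.0, -1.0]]
contact_force: [0.1, 0.3, 0.4]
grip_width: 85.5
grip_force: 0.0
```

>>> {"api": "carry_out", "payload": {"motion": [{"tx": -0.66,"ty": 0.61,"tz": 0.16,"ax": 0,"ay": 0,"az": 0.54,"gripper": 1},{"tx": -0.6,"ty": 0.67,"tz": 0.16,"ax": 0,"ay": 0,"az": 0.55,"gripper": 1},{"tx": -0.55,"ty": 0.71,"tz": 0.16,"ax": 0,"ay": 0,"az": 0.55,"gripper": 1},{"tx": -0.49,"ty": 0.75,"tz": 0.16,"ax": 0,"ay": 0,"az": 0.54,"gripper": 1},{"tx": -0.43,"ty": 0.79,"tz": 0.15,"ax": 0,"ay": 0,"az": 0.55,"gripper": 1}]}}

```text
t: 1.75
tool_pos: [338.5, -482.8, 191.8]
ee_rot: [[-0.837, 0.547, 0.0], [0.547, 0.837, -0.0], [-0.0, -0.0, -1.0]]
contact_force: [0.7, 0.4, -0.2]
grip_width: 85.5
grip_force: 0.0
```

>>> {"api": "carry_out", "payload": {"motion": [{"tx": -0.36,"ty": 0.83,"tz": 0.16,"ax": 0,"ay": 0,"az": 0.54,"gripper": 1},{"tx": -0.29,"ty": 0.85,"tz": 0.16,"ax": 0,"ay": 0,"az": 0.55,"gripper": 1},{"tx": -0.22,"ty": 0.87,"tz": 0.16,"ax": 0,"ay": 0,"az": 0.54,"gripper": 1},{"tx": -0.15,"ty": 0.88,"tz": 0.16,"ax": 0,"ay": 0,"az": 0.55,"gripper": 1},{"tx": -0.08,"ty": 0.9,"tz": 0.16,"ax": 0,"ay": 0,"az": 0.54,"gripper": 1}]}}

```text
t: 2.38
tool_pos: [432.4, -420.9, 171.8]
ee_rot: [[-0.551, 0.834, 0.0], [0.834, 0.551, -0.0], [-0.0, 0.0, -1.0]]
contact_force: [-0.8, -0.8, 0.1]
grip_width: 85.5
grip_force: 0.0
```

>>> {"api": "carry_out", "payload": {"motion": [{"tx": 0,"ty": 0.9,"tz": 0.15,"ax": 0,"ay": 0,"az": 0.55,"gripper": 1},{"tx": 0.07,"ty": 0.89,"tz": 0.16,"ax": 0,"ay": 0,"az": 0.55,"gripper": 1},{"tx": 0.14,"ty": 0.89,"tz": 0.16,"ax": 0,"ay": 0,"az": 0.54,"gripper": 1},{"tx": 0,"ty": 0,"tz": 0,"ax": 0,"ay": 0,"az": 0,"gripper": 0.6},{"tx": 0,"ty": 0,"tz": 0,"ax": 0,"ay": 0,"az": 0,"gripper": 0.6}]}}

```text
t: 3.0
tool_pos: [487.7, -384.4, 160.1]
ee_rot: [[-0.335, 0.942, -0.0], [0.942, 0.335, 0.0], [0.0, -0.0, -1.0]]
contact_force: [0.3, -0.1, -0.4]
grip_width: 52.2
grip_force: 0.0
```

```bash
python3 - <<'E'
from h import *
im=[]
for n,(u,w) in dict(side=(270,190),top=(250,160)).items():
    i=cams.camera(n)[:,:,::-1]; im.append(cv2.resize(i[w:w+130,u:u+130],None,fx=3,fy=3,interpolation=cv2.INTER_CUBIC))
cv2.imwrite('pics/above.png',np.hstack(im))
s=robot.sense(); print(s['t'],s['tool_pos'],np.round(s['ee_rot'],3).tolist(),s['grip_width'],s['qpos'])
plan([(488.2,-384.3,55,109.5,.6)])
E
```

```text
3.1 [ 487.44311175 -384.6988299   160.30059573] [[-0.334, 0.943, 0.0], [0.943, 0.334, -0.0], [-0.0, 0.0, -1.0]] 51.276700996242276 [-2.33674841e+01  2.48347985e+01 -5.85236010e+00  2.83902869e-03
 -5.93037903e+01 -1.37135424e+02]
--
{"tx":0,"ty":0.01,"tz":0.84,"az":-0,"gripper":0.6},
{"tx":0,"ty":0,"tz":0.84,"az":-0,"gripper":0.6},
{"tx":0,"ty":0.01,"tz":0.85,"az":-0,"gripper":0.6},
{"tx":0,"ty":0.01,"tz":0.84,"az":-0,"gripper":0.6},
{"tx":0,"ty":0,"tz":0.84,"az":-0,"gripper":0.6},
end [ 488.2 -384.4   55.1] 109.5 5
```

View pics/above.png

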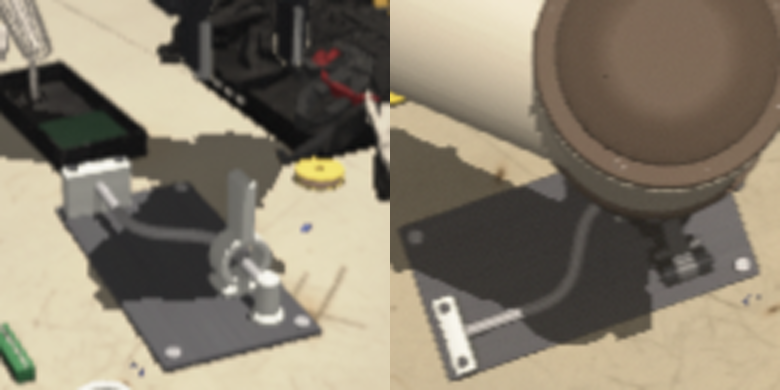

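The side crop shows the fin upright and unchanged, with the gripper above the crop. In the top crop the gripper hides the ring, so I go down around the fin.

>>> {"api": "carry_out", "payload": {"motion": [{"tx": 0,"ty": 0.01,"tz": 0.84,"ax": 0,"ay": 0,"az": 0,"gripper": 0.6},{"tx": 0,"ty": 0,"tz": 0.84,"ax": 0,"ay": 0,"az": 0,"gripper": 0.6},{"tx": 0,"ty": 0.01,"tz": 0.84,"ax": 0,"ay": 0,"az": 0,"gripper": 0.6},{"tx": 0,"ty": 0,"tz": 0.5,"ax": 0,"ay": 0,"az": 0,"gripper": 0.6},{"tx": 0,"ty": 0,"tz": 0,"ax": 0,"ay": 0,"az": 0,"gripper": 0.6}]}}

```text
t: 3.72
tool_pos: [487.7, -384.3, 83.9]
ee_rot: [[-0.334, 0.943, -0.002], [0.943, 0.334, 0.001], [0.001, -0.001, -1.0]]
contact_force: [-0.0, 0.4, 0.3]
grip_width: 51.3
grip_force: 0.0
```

```bash
python3 - <<'E'
from h import *
im=[]
for n,(u,w) in dict(side=(290,200),top=(270,160)).items():
    i=cams.camera(n)[:,:,::-1]; im.append(cv2.resize(i[w:w+100,u:u+100],None,fx=4,fy=4,interpolation=cv2.INTER_CUBIC))
cv2.imwrite('pics/above2.png',np.hstack(im))
s=robot.sense(); print(s['t'],s['tool_pos'],s['grip_width'],s['contact_force'])
E
```

```text
3.825 [ 488.79930869 -384.61471908   85.35536038] 51.15280373776485 [-0.28996153  0.50032037 -0.37918225]
```

View pics/above2.png

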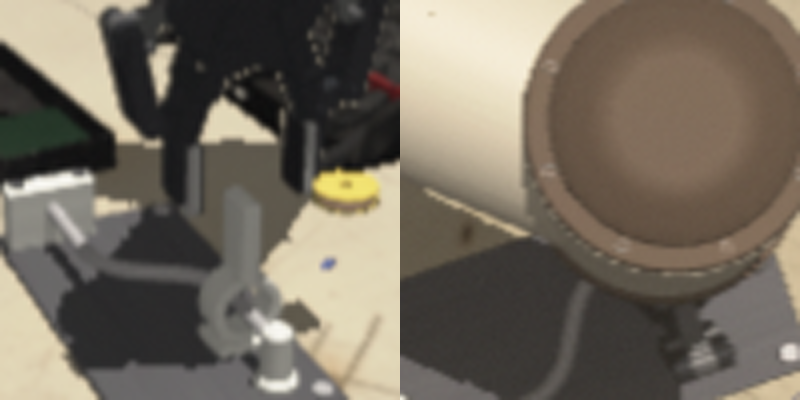

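In the side crop the finger tips at x≈180 and 300 straddle the fin at x≈242, so it is centred. I'll descend 30 mm and close.

>>> {"api": "carry_out", "payload": {"motion": [{"tx": 0,"ty": 0,"tz": 0.6,"ax": 0,"ay": 0,"az": 0,"gripper": 0.6},{"tx": 0,"ty": 0,"tz": 0.6,"ax": 0,"ay": 0,"az": 0,"gripper": 0.6},{"tx": 0,"ty": 0,"tz": 0,"ax": 0,"ay": 0,"az": 0,"gripper": 0.3},{"tx": 0,"ty": 0,"tz": 0,"ax": 0,"ay": 0,"az": 0,"gripper": 0.2},{"tx": 0,"ty": 0,"tz": 0,"ax": 0,"ay": 0,"az": 0,"gripper": 0.1}], "newtons": 30}}

```text
t: 4.45
tool_pos: [488.7, -384.2, 54.9]
ee_rot: [[-0.334, 0.943, 0.001], [0.943, 0.334, -0.0], [-0.0, 0.001, -1.0]]
contact_force: [1.2, -0.0, -1.5]
grip_width: 9.4
grip_force: 30.4
```

>>> {"api": "carry_out", "payload": {"motion": [{"tx": 0,"ty": 0,"tz": 0,"ax": 0,"ay": 0,"az": 0,"gripper": 0},{"tx": 0,"ty": 0,"tz": 0,"ax": 0,"ay": 0,"az": 0,"gripper": 0},{"tx": 0,"ty": 0,"tz": 0,"ax": 0,"ay": 0,"az": 0,"gripper": 0},{"tx": 0,"ty": 0,"tz": 0,"ax": 0,"ay": 0,"az": 0,"gripper": 0},{"tx": 0,"ty": 0,"tz": 0,"ax": 0,"ay": 0,"az": 0,"gripper": 0}], "newtons": 30}}

```text
t: 5.08
tool_pos: [488.6, -384.2, 54.8]
ee_rot: [[-0.334, 0.943, 0.0], [0.943, 0.334, -0.0], [-0.0, 0.0, -1.0]]
contact_force: [0.1, 1.3, 0.6]
grip_width: 9.5
grip_force: 30.6
```

```bash
python3 - <<'E'
from h import *
p=np.load('p.npy'); A=np.degrees(p[2])
x,y=np.array(robot.sense()['tool_pos'])[:2]
pts=[(-39,-26,0),(-35,-26,0)]
pts+=[(-35+35*np.sin(t),9-35*np.cos(t),np.degrees(t)) for t in np.radians(np.arange(1,9)*7.5)]
pts+=[(0,0,60),(5,9,60)]
pts+=[(35-35*np.sin(t),-9+35*np.cos(t),np.degrees(t)) for t in np.radians(np.arange(7,-1,-1)*7.5)]
pts+=[(43,26,0),(51,26,0),(59,26,0),(65,26,0),(68,26,0)]
w=[(x,y,56.3,A,0)]+[(*W(p,[a,b,0])[0,:2],56.3,A+c,0) for a,b,c in pts]
plan(w)
E
```

```text
--
{"tx":0,"ty":0,"tz":-0.06,"az":-0.01,"gripper":0},
{"tx":0.17,"ty":-0.02,"tz":-0,"az":0,"gripper":0},
{"tx":0.16,"ty":-0,"tz":-0,"az":0,"gripper":0},
{"tx":0.19,"ty":-0.02,"tz":-0,"az":-0.87,"gripper":0},
{"tx":0.18,"ty":-0.01,"tz":-0,"az":-0.87,"gripper":0},
--
{"tx":0.18,"ty":-0.01,"tz":-0,"az":-0.88,"gripper":0},
{"tx":0.18,"ty":-0.01,"tz":-0,"az":-0.87,"gripper":0},
{"tx":0.19,"ty":-0.01,"tz":-0,"az":-0.87,"gripper":0},
{"tx":0.18,"ty":-0.02,"tz":-0,"az":-0.87,"gripper":0},
{"tx":0.18,"ty":-0.01,"tz":-0,"az":-0.88,"gripper":0},
--
{"tx":0.18,"ty":-0.01,"tz":-0,"az":-0.87,"gripper":0},
{"tx":0.39,"ty":-0.01,"tz":-0,"az":0,"gripper":0},
{"tx":0.41,"ty":-0,"tz":-0,"az":0,"gripper":0},
{"tx":0.16,"ty":0.01,"tz":-0,"az":0.87,"gripper":0},
{"tx":0.19,"ty":0.01,"tz":-0,"az":0.88,"gripper":0},
--
{"tx":0.18,"ty":0.01,"tz":-0,"az":0.87,"gripper":0},
{"tx":0.18,"ty":0.01,"tz":-0,"az":0.87,"gripper":0},
{"tx":0.18,"ty":0.01,"tz":-0,"az":0.87,"gripper":0},
{"tx":0.19,"ty":0.02,"tz":-0,"az":0.88,"gripper":0},
{"tx":0.18,"ty":0.01,"tz":-0,"az":0.87,"gripper":0},
--
{"tx":0.18,"ty":0.01,"tz":-0,"az":0.87,"gripper":0},
{"tx":0.32,"ty":0,"tz":-0,"az":0,"gripper":0},
{"tx":0.32,"ty":0,"tz":-0,"az":0,"gripper":0},
{"tx":0.32,"ty":0,"tz":-0,"az":0,"gripper":0},
{"tx":0.24,"ty":0,"tz":-0,"az":0,"gripper":0},
--
{"tx":0.12,"ty":0,"tz":-0,"az":0,"gripper":0},
end [ 401.8 -297.    56.3] 109.6 26
```

>>> {"api": "carry_out", "payload": {"motion": [{"tx": 0,"ty": 0,"tz": -0.06,"ax": 0,"ay": 0,"az": 0,"gripper": 0},{"tx": 0.17,"ty": -0.02,"tz": 0,"ax": 0,"ay": 0,"az": 0,"gripper": 0},{"tx": 0.16,"ty": 0,"tz": 0,"ax": 0,"ay": 0,"az": 0,"gripper": 0},{"tx": 0.19,"ty": -0.02,"tz": 0,"ax": 0,"ay": 0,"az": -0.87,"gripper": 0},{"tx": 0.18,"ty": -0.01,"tz": 0,"ax": 0,"ay": 0,"az": -0.87,"gripper": 0}], "newtons": 40}}

```text
t: 5.7
tool_pos: [480.6, -367.8, 55.9]
ee_rot: [[-0.57, 0.822, -0.0], [0.822, 0.57, 0.0], [0.001, -0.0, -1.0]]
contact_force: [-0.4, -0.9, -2.2]
grip_width: 9.6
grip_force: 40.3
```

>>> {"api": "carry_out", "payload": {"motion": [{"tx": 0.18,"ty": -0.01,"tz": 0,"ax": 0,"ay": 0,"az": -0.88,"gripper": 0},{"tx": 0.18,"ty": -0.01,"tz": 0,"ax": 0,"ay": 0,"az": -0.87,"gripper": 0},{"tx": 0.19,"ty": -0.01,"tz": 0,"ax": 0,"ay": 0,"az": -0.87,"gripper": 0},{"tx": 0.18,"ty": -0.02,"tz": 0,"ax": 0,"ay": 0,"az": -0.87,"gripper": 0},{"tx": 0.18,"ty": -0.01,"tz": 0,"ax": 0,"ay": 0,"az": -0.88,"gripper": 0}]}}

```text
t: 6.32
tool_pos: [462.6, -354.5, 56.0]
ee_rot: [[-0.953, 0.304, -0.0], [0.304, 0.953, 0.0], [0.0, 0.0, -1.0]]
contact_force: [0.1, 1.1, -0.6]
grip_width: 9.3
grip_force: 40.3
```

>>> {"api": "carry_out", "payload": {"motion": [{"tx": 0.18,"ty": -0.01,"tz": 0,"ax": 0,"ay": 0,"az": -0.87,"gripper": 0},{"tx": 0.39,"ty": -0.01,"tz": 0,"ax": 0,"ay": 0,"az": 0,"gripper": 0},{"tx": 0.41,"ty": 0,"tz": 0,"ax": 0,"ay": 0,"az": 0,"gripper": 0},{"tx": 0.16,"ty": 0.01,"tz": 0,"ax": 0,"ay": 0,"az": 0.87,"gripper": 0},{"tx": 0.19,"ty": 0.01,"tz": 0,"ax": 0,"ay": 0,"az": 0.88,"gripper": 0}]}}

```text
t: 6.95
tool_pos: [429.7, -347.6, 56.1]
ee_rot: [[-0.9, 0.437, -0.0], [0.437, 0.9, 0.0], [0.0, 0.0, -1.0]]
contact_force: [0.3, -0.6, -0.8]
grip_width: 9.5
grip_force: 40.3
```

>>> {"api": "carry_out", "payload": {"motion": [{"tx": 0.18,"ty": 0.01,"tz": 0,"ax": 0,"ay": 0,"az": 0.87,"gripper": 0},{"tx": 0.18,"ty": 0.01,"tz": 0,"ax": 0,"ay": 0,"az": 0.87,"gripper": 0},{"tx": 0.18,"ty": 0.01,"tz": 0,"ax": 0,"ay": 0,"az": 0.87,"gripper": 0},{"tx": 0.19,"ty": 0.02,"tz": 0,"ax": 0,"ay": 0,"az": 0.88,"gripper": 0},{"tx": 0.18,"ty": 0.01,"tz": 0,"ax": 0,"ay": 0,"az": 0.87,"gripper": 0}]}}

```text
t: 7.58
tool_pos: [413.7, -331.8, 56.1]
ee_rot: [[-0.448, 0.894, -0.0], [0.894, 0.448, 0.0], [0.0, -0.0, -1.0]]
contact_force: [0.6, 0.2, -1.1]
grip_width: 9.5
grip_force: 40.3
```

>>> {"api": "carry_out", "payload": {"motion": [{"tx": 0.18,"ty": 0.01,"tz": 0,"ax": 0,"ay": 0,"az": 0.87,"gripper": 0},{"tx": 0.32,"ty": 0,"tz": 0,"ax": 0,"ay": 0,"az": 0,"gripper": 0},{"tx": 0.32,"ty": 0,"tz": 0,"ax": 0,"ay": 0,"az": 0,"gripper": 0},{"tx": 0.32,"ty": 0,"tz": 0,"ax": 0,"ay": 0,"az": 0,"gripper": 0},{"tx": 0.16,"ty": 0,"tz": 0,"ax": 0,"ay": 0,"az": 0,"gripper": 0}]}}

```text
t: 8.2
tool_pos: [403.1, -300.9, 56.1]
ee_rot: [[-0.335, 0.942, -0.0], [0.942, 0.335, 0.0], [0.0, -0.0, -1.0]]
contact_force: [0.6, 0.7, -1.2]
grip_width: 9.4
grip_force: 40.3
```

```bash
python3 - <<'E'
from h import *
p=np.load('p.npy');a=p[2]
i=cams.camera('side')[:,:,::-1]; cv2.imwrite('pics/near.png',cv2.resize(i[200:310,260:390],None,fx=5,fy=5,interpolation=cv2.INTER_CUBIC))
s=robot.sense(); v=np.array(s['tool_pos'])[:2]-p[:2]; print(s['tool_pos'],v@[np.cos(a),np.sin(a)],v@[-np.sin(a),np.cos(a)])
E
```

```text
[ 402.97997639 -300.77816898   56.10506483] 63.99528718966529 26.122605856976246
```

View pics/near.png

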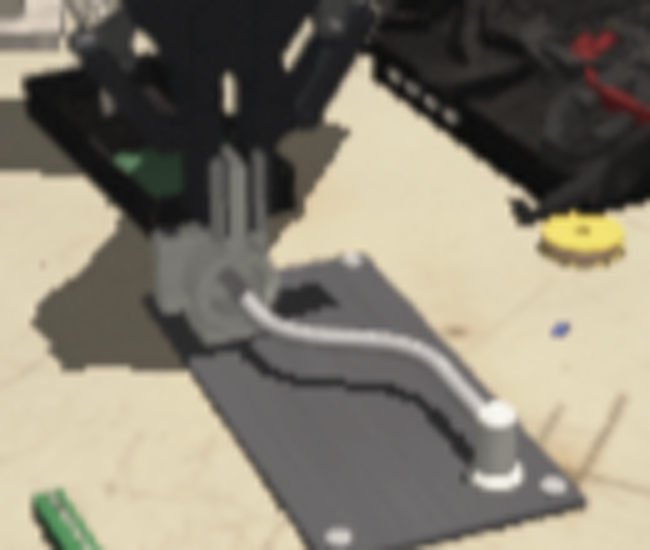

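The ring sits at crop (232,285), just short of the stop at (175,270). Next I'll lower it and creep forward until the force shows contact.

>>> {"api": "carry_out", "payload": {"motion": [{"tx": 0.08,"ty": 0,"tz": 0.05,"ax": 0,"ay": 0,"az": 0,"gripper": 0},{"tx": 0.06,"ty": 0,"tz": 0,"ax": 0,"ay": 0,"az": 0,"gripper": 0},{"tx": 0.06,"ty": 0,"tz": 0,"ax": 0,"ay": 0,"az": 0,"gripper": 0},{"tx": 0.04,"ty": 0,"tz": 0,"ax": 0,"ay": 0,"az": 0,"gripper": 0},{"tx": 0,"ty": 0,"tz": 0,"ax": 0,"ay": 0,"az": 0,"gripper": 0}]}}

```text
t: 8.88
tool_pos: [401.3, -295.8, 54.8]
ee_rot: [[-0.334, 0.943, -0.0], [0.943, 0.334, 0.0], [0.0, -0.0, -1.0]]
contact_force: [-0.6, -0.5, -1.8]
grip_width: 9.0
grip_force: 40.3
```

>>> {"api": "carry_out", "payload": {"motion": [{"tx": 0.04,"ty": 0,"tz": 0,"ax": 0,"ay": 0,"az": 0,"gripper": 0},{"tx": 0.04,"ty": 0,"tz": 0,"ax": 0,"ay": 0,"az": 0,"gripper": 0},{"tx": 0.04,"ty": 0,"tz": 0,"ax": 0,"ay": 0,"az": 0,"gripper": 0},{"tx": 0,"ty": 0,"tz": 0,"ax": 0,"ay": 0,"az": 0,"gripper": 0},{"tx": 0,"ty": 0,"tz": 0,"ax": 0,"ay": 0,"az": 0,"gripper": 0}]}}

```text
t: 9.5
tool_pos: [400.4, -293.1, 54.8]
ee_rot: [[-0.334, 0.943, 0.0], [0.943, 0.334, -0.0], [-0.0, 0.0, -1.0]]
contact_force: [1.0, -1.1, -2.0]
grip_width: 9.3
grip_force: 40.2
```

>>> {"api": "carry_out", "payload": {"motion": [{"tx": 0.04,"ty": 0,"tz": 0,"ax": 0,"ay": 0,"az": 0,"gripper": 0},{"tx": 0.04,"ty": 0,"tz": 0,"ax": 0,"ay": 0,"az": 0,"gripper": 0},{"tx": 0,"ty": 0,"tz": 0,"ax": 0,"ay": 0,"az": 0,"gripper": 0},{"tx": 0,"ty": 0,"tz": 0,"ax": 0,"ay": 0,"az": 0,"gripper": 0},{"tx": 0,"ty": 0,"tz": 0,"ax": 0,"ay": 0,"az": 0,"gripper": 0}]}}

```text
t: 10.12
tool_pos: [400.4, -292.1, 55.2]
ee_rot: [[-0.334, 0.942, 0.002], [0.942, 0.334, -0.002], [-0.002, 0.001, -1.0]]
contact_force: [-0.9, -5.4, -2.4]
grip_width: 9.5
grip_force: 40.1
```

>>> {"api": "carry_out", "payload": {"motion": [{"tx": 0.04,"ty": 0,"tz": 0.02,"ax": 0,"ay": 0,"az": 0,"gripper": 0},{"tx": 0,"ty": 0,"tz": 0.02,"ax": 0,"ay": 0,"az": 0,"gripper": 0},{"tx": 0,"ty": 0,"tz": 0,"ax": 0,"ay": 0,"az": 0,"gripper": 0},{"tx": 0,"ty": 0,"tz": 0,"ax": 0,"ay": 0,"az": 0,"gripper": 0},{"tx": 0,"ty": 0,"tz": 0,"ax": 0,"ay": 0,"az": 0,"gripper": 0}]}}

```text
t: 10.75
tool_pos: [400.5, -291.7, 55.0]
ee_rot: [[-0.335, 0.942, 0.003], [0.942, 0.335, -0.003], [-0.003, 0.002, -1.0]]
contact_force: [-1.5, -6.3, 3.5]
grip_width: 9.5
grip_force: 40.9
```

Firm contact with the stop (-6 N) and the foot is resting on the plate (+3.5 N). Releasing.

>>> {"api": "carry_out", "payload": {"motion": [{"tx": 0,"ty": 0,"tz": 0,"ax": 0,"ay": 0,"az": 0,"gripper": 0.5},{"tx": 0,"ty": 0,"tz": 0,"ax": 0,"ay": 0,"az": 0,"gripper": 0.5},{"tx": 0,"ty": 0,"tz": 0,"ax": 0,"ay": 0,"az": 0,"gripper": 0.5},{"tx": 0,"ty": 0,"tz": -0.3,"ax": 0,"ay": 0,"az": 0,"gripper": 0.5},{"tx": 0,"ty": 0,"tz": -0.8,"ax": 0,"ay": 0,"az": 0,"gripper": 0.5}]}}

```text
t: 11.38
tool_pos: [398.7, -289.9, 81.2]
ee_rot: [[-0.334, 0.943, -0.002], [0.943, 0.334, 0.001], [0.002, -0.002, -1.0]]
contact_force: [0.4, 0.6, 0.1]
grip_width: 42.7
grip_force: 0.0
```

>>> {"api": "carry_out", "payload": {"motion": [{"tx": 0,"ty": 0,"tz": -0.9,"ax": 0,"ay": 0,"az": 0,"gripper": 0.5},{"tx": 0,"ty": 0,"tz": -0.9,"ax": 0,"ay": 0,"az": 0,"gripper": 0.5},{"tx": 0,"ty": 0,"tz": -0.9,"ax": 0,"ay": 0,"az": 0,"gripper": 0.5},{"tx": 0,"ty": 0,"tz": -0.9,"ax": 0,"ay": 0,"az": 0,"gripper": 0.5},{"tx": 0,"ty": 0,"tz": 0,"ax": 0,"ay": 0,"az": 0,"gripper": 0.5}]}}

```text
t: 12.0
tool_pos: [400.5, -290.6, 173.4]
ee_rot: [[-0.334, 0.942, 0.005], [0.942, 0.334, -0.002], [-0.003, 0.004, -1.0]]
contact_force: [-0.1, -0.1, -0.1]
grip_width: 42.9
grip_force: 0.0
```

```bash
python3 - <<'E'
from h import *
im=[]
for n,(u,w) in dict(side=(260,215),top=(230,215)).items():
    i=cams.camera(n)[:,:,::-1]; im.append(cv2.resize(i[w:w+80,u:u+80],None,fx=5,fy=5,interpolation=cv2.INTER_CUBIC))
cv2.imwrite('pics/end.png',np.hstack(im))
p=np.load('p.npy');a=p[2];r=[]
for n in('side','top'):
    L=place_of(n,'fin'); print(n,[(np.round(q['xy'],1).tolist(),round(q['score'],2)) for q in L[:2]]); r+=[(n,L[0]['xy'])] if L else []
    print('expected',proj(n,W(p,[72,26,73])[0]).round(1))
s=robot.sense();print(s['t'],s['tool_pos'],s['contact_force'])
E
```

```text
side [([308.2, 235.7], 0.94)]
expected [304.1 236.9]
top []
expected [279.6 267.9]
12.2 [ 398.70841049 -289.88939383  170.39612321] [0.91284659 0.60767775 0.95098537]
```

View pics/end.png

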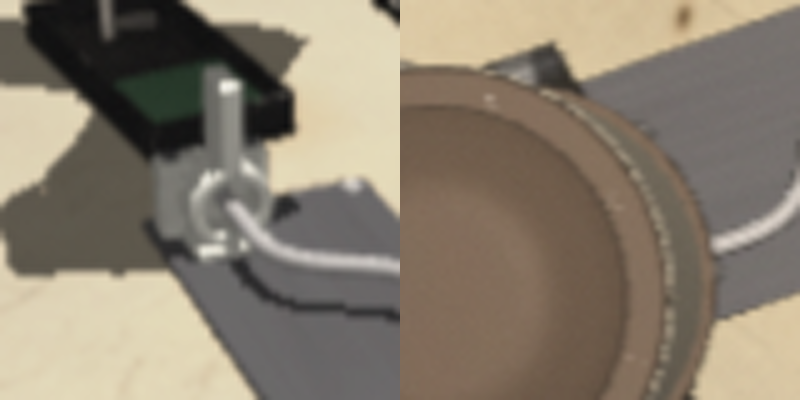

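The ring stands upright at the stop (crop (230,200)). The arm hides it from the top camera, so I'll move aside and check the gap from there.

>>> {"api": "carry_out", "payload": {"motion": [{"tx": -0.6,"ty": -0.6,"tz": -0.2,"ax": 0,"ay": 0,"az": 0,"gripper": 0.5},{"tx": -0.6,"ty": -0.6,"tz": -0.2,"ax": 0,"ay": 0,"az": 0,"gripper": 0.5},{"tx": -0.6,"ty": -0.6,"tz": -0.2,"ax": 0,"ay": 0,"az": 0,"gripper": 0.5},{"tx": -0.6,"ty": -0.6,"tz": 0,"ax": 0,"ay": 0,"az": 0,"gripper": 0.5},{"tx": -0.6,"ty": -0.6,"tz": 0,"ax": 0,"ay": 0,"az": 0,"gripper": 0.5}]}}

```text
t: 12.82
tool_pos: [353.0, -386.3, 185.2]
ee_rot: [[-0.334, 0.943, -0.002], [0.943, 0.334, 0.001], [0.002, -0.001, -1.0]]
contact_force: [-0.1, 0.8, -0.2]
grip_width: 42.7
grip_force: 0.0
```

>>> {"api": "carry_out", "payload": {"motion": [{"tx": -0.6,"ty": -0.6,"tz": 0,"ax": 0,"ay": 0,"az": 0,"gripper": 0.5},{"tx": -0.6,"ty": -0.6,"tz": 0,"ax": 0,"ay": 0,"az": 0,"gripper": 0.5},{"tx": -0.6,"ty": -0.6,"tz": 0,"ax": 0,"ay": 0,"az": 0,"gripper": 0.5},{"tx": -0.6,"ty": -0.6,"tz": 0,"ax": 0,"ay": 0,"az": 0,"gripper": 0.5},{"tx": 0,"ty": 0,"tz": 0,"ax": 0,"ay": 0,"az": 0,"gripper": 0.5}]}}

```text
t: 13.45
tool_pos: [316.3, -463.0, 184.9]
ee_rot: [[-0.332, 0.943, -0.002], [0.943, 0.332, 0.002], [0.002, -0.001, -1.0]]
contact_force: [1.2, 0.9, -0.8]
grip_width: 42.4
grip_force: 0.0
```

```bash
python3 - <<'E'
from h import *
im=[]
for n,(u,w) in dict(side=(275,215),top=(245,235)).items():
    i=cams.camera(n)[:,:,::-1]; im.append(cv2.resize(i[w:w+60,u:u+60],None,fx=6.5,fy=6.5,interpolation=cv2.INTER_CUBIC))
cv2.imwrite('pics/end2.png',np.hstack(im))
p=np.load('p.npy');a=p[2];r=[]
for n in('side','top'):
    L=place_of(n,'fin'); print(n,[(np.round(q['xy'],1).tolist(),round(q['score'],2)) for q in L[:2]]); r+=[(n,L[0]['xy'])] if L else []
    print('expected',proj(n,W(p,[72,26,73])[0]).round(1))
if len(r)>1:
    X,e=tri(r); v=X[:2]-p[:2]; print(X,e,v@[np.cos(a),np.sin(a)],v@[-np.sin(a),np.cos(a)])
E
```

```text
side [([307.6, 237.3], 0.75)]
expected [304.1 236.9]
top []
expected [279.6 267.9]
```

View pics/end2.png

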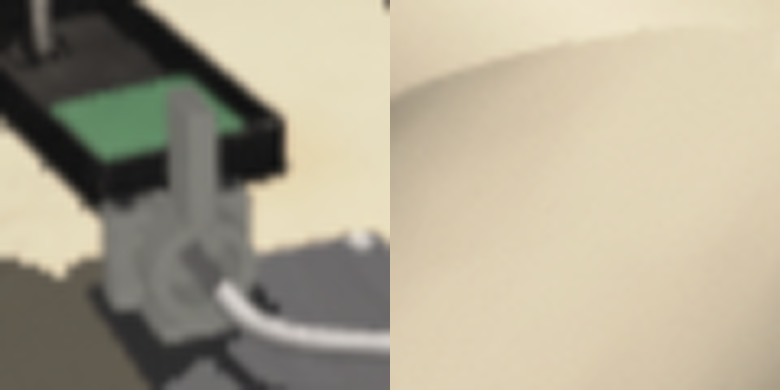

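The side crop shows the ring upright against the block, with the fin at crop (193,150). The arm's elbow still blocks the top view, so I'll go back towards the start pose.

>>> {"api": "carry_out", "payload": {"motion": [{"tx": -0.34,"ty": -0.85,"tz": -0.2,"ax": 0,"ay": 0,"az": 0,"gripper": 0.5},{"tx": -0.34,"ty": -0.85,"tz": -0.2,"ax": 0,"ay": 0,"az": 0,"gripper": 0.5},{"tx": -0.34,"ty": -0.85,"tz": -0.2,"ax": 0,"ay": 0,"az": 0,"gripper": 0.5},{"tx": -0.34,"ty": -0.85,"tz": -0.2,"ax": 0,"ay": 0,"az": 0,"gripper": 0.5},{"tx": -0.34,"ty": -0.85,"tz": -0.2,"ax": 0,"ay": 0,"az": 0,"gripper": 0.5}]}}

```text
t: 14.28
tool_pos: [231.3, -537.9, 211.5]
ee_rot: [[-0.335, 0.942, 0.0], [0.942, 0.335, 0.0], [0.0, 0.0, -1.0]]
contact_force: [0.2, -0.6, 0.2]
grip_width: 42.3
grip_force: 0.0
```

>>> {"api": "carry_out", "payload": {"motion": [{"tx": -0.34,"ty": -0.85,"tz": -0.2,"ax": 0,"ay": 0,"az": 0,"gripper": 0.5},{"tx": -0.34,"ty": -0.85,"tz": -0.2,"ax": 0,"ay": 0,"az": 0,"gripper": 0.5},{"tx": -0.34,"ty": -0.85,"tz": -0.2,"ax": 0,"ay": 0,"az": 0,"gripper": 0.5},{"tx": -0.3,"ty": -0.8,"tz": 0,"ax": 0,"ay": 0,"az": 0,"gripper": 0.5},{"tx": 0,"ty": 0,"tz": 0,"ax": 0,"ay": 0,"az": 0,"gripper": 0.5}]}}

```text
t: 14.9
tool_pos: [162.6, -597.5, 225.8]
ee_rot: [[-0.333, 0.943, -0.0], [0.943, 0.333, 0.001], [0.001, 0.0, -1.0]]
contact_force: [-0.1, 1.2, 0.2]
grip_width: 42.7
grip_force: 0.0
```

```bash
python3 - <<'E'
from h import *
im=[]
for n,(u,w) in dict(side=(275,215),top=(250,240)).items():
    i=cams.camera(n)[:,:,::-1]; im.append(cv2.resize(i[w:w+55,u:u+55],None,fx=7.2,fy=7.2,interpolation=cv2.INTER_CUBIC))
cv2.imwrite('pics/end3.png',np.hstack(im))
p=np.load('p.npy');a=p[2];r=[]
for n in('side','top'):
    L=place_of(n,'fin'); print(n,[(np.round(q['xy'],1).tolist(),round(q['score'],2)) for q in L[:2]]); r+=[(n,L[0]['xy'])] if L else []
    print('expected',proj(n,W(p,[72,26,73])[0]).round(1))
if len(r)>1:
    X,e=tri(r); v=X[:2]-p[:2]; print(X,e,v@[np.cos(a),np.sin(a)],v@[-np.sin(a),np.cos(a)])
print(robot.sense()['t'])
E
```

```text
side [([309.0, 234.2], 0.88)]
expected [304.1 236.9]
top [([277.7, 266.6], 0.53)]
expected [279.6 267.9]
[ 406.88023076 -290.21312331   77.6733828 ] [array([-1.9,  0. ]), array([ 0. , -2.2])] 72.64116237503471 18.90588800585846
15.1
```

View pics/end3.png

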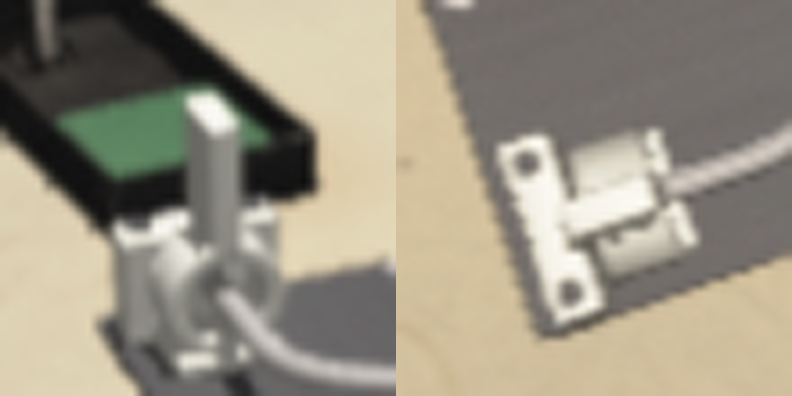

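The top crop shows the fin end and foot against the block face, with the ring upright and threaded. Measured fin x is 72.6 mm (72 expected), and contact was felt by force.

```bash
python3 -c "
from h import *
print(order.close_job())"
```

```text
the job is handed in; nothing more can be done
None
```

The guide ring was slid round both bends to the stop block, left standing upright on the base plate and released; the job was handed in at about 15 s of the 48 s allowed, and no verdict came back.

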